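Release the catch and push the jar tray home

ROBOT

A 6-joint arm with a two-finger parallel gripper is mounted at the origin on the work surface. World frame = base frame: x ahead of the robot, y to its left, z up, the work surface at z = 0. Lengths are in mm, angles in rad, forces in N, time in s.
With the tool pointing down it reaches from about 375 to 925 mm from the base axis. Payload 5.7 kg.
Tool frame: the origin (TCP) lies on the centre line of the jaws, within the pads' length; the fingertips stand 25 mm ahead of it and the grasp point (between the pads) lies 6 mm ahead of it (ctrl.tip_reach is the distance from the TCP to the fingertips, in mm); z points along the fingers, y is the direction in which the jaws open and shut (so a half turn about z gives the same grasp; the last joint's range is limited). The gripper opens to 85 mm and grips with 20 to 120 N. Pads are 22 mm wide; open, the fingers measure 114 mm over their backs; the gripper's body (76 mm by 85 mm) begins 54 mm behind the grasp point. The pads swing forward as they close: fully open they stand 13 mm farther back than shut.
Start: joints at [-1.446, 0.359, 1.51, -0, 1.272, -0.115], TCP at [142.492, -582.806, 256.267] pointing down, gripper open.
Joint ranges: [-2.97, 2.97], [-1.01, 2.36], [0.21, 2.38], [-0.96, 4.11], [0.2, 2.71], [-2.98, 2.98]. Speed limits (rad/s): [2.39, 2.39, 3.14, 3.14, 3.14, 3.14].

INTERFACE

Orientations are given as a unit quaternion [w, x, y, z].
In Python, from cell import ctrl, optics gives the robot as it stands. The module is installed in compiled form; this text tells all that it offers.
- The arm moves only by the tool apply_moves, never from a script. Its argument "steps" is a list of rows, each a list of 6 numbers: the shift along the tool's x, y, z in mm, then the turn, a rotation vector about the tool's x, y, z in degrees. In form: [[x, y, z, wx, wy, wz], ...]. A call has 1 to 8 rows; each row shifts and turns the commanded pose from where the row before left it, along the tool's axes as they then stand; what a row does not reach is not made up. A row lasts 1/8 s, in which the tool goes at most 62.5 mm and 10.7 degrees, less where a joint would pass 70% of its speed; a pose out of reach is approached as far as the arm can. A call is refused whole if a number of a shift passes 62.5 or a number of a turn 10.7, either way. A call with a gripper value outside its range is refused whole. "hand" is the opening, from 0 (shut) to 1 (fully open), set as the call begins (left out, the last holds). The fingers move at their own pace and stop on an object; "squeeze" is the grip in N (left out, the last holds). Time passes only in rows, so rows that do not move let the fingers close. It gives the time, the measured TCP pose, the force and the opening at its end, in the units of the state.
- ctrl.observe(): the state, without advancing time (a new reading comes with each control period).
- optics.grab_frame(name): name is "scene" or "top" or "wrist"; returns a dict with "img" (420x560x3 uint8, red, green, blue), "z_map" (420x560 float32, mm along the optical axis (not along the pixel's ray), 0 where there is no reading), "fx", "fy", "cx", "cy" (pixels), "camera_from_world" (4x4, takes a point from world to camera coordinates); the wrist camera has in their place "tool_from_camera" (4x4, takes a point from camera to tool coordinates, whose origin is the TCP and whose axes are the flange's). Camera axes: x right, y up, looking along -z (the intrinsics and any distortion apply to the point x, -y, -z); pixel columns grow to the right and rows downward; lengths in mm; the calibration is good to about 2 mm. A picture is of the moment at which its call begins: read the wrist's pose just before it.
- ctrl.job_done(): hands the job in, once; it reports no verdict.
The state is a dict: "t": time; "joint_pos": joint angles; "qvel": joint speeds; "tau": joint torques, N m; "position": TCP position; "eef_rot": TCP orientation; "ft_force": force on the tool from outside, world axes, zero at the start; "torque": the same for the moment, N m; "gripper_width": opening from 0.0 (shut) to 1.0 (fully open).
Only numpy, scipy, OpenCV 4.12 (cv2) and the standard library are available. Lean on these libraries where they do the work, as an engineer would, in place of code of your own. Each camera call takes 0.05 s, during which the arm holds its last target.

TASK

The pull-out jar tray on the packing bench is locked in its pulled-out position: with a fingertip press the spring catch beside it all the way down, and keep it down while pushing the tray's upright tab to slide the tray past the catch. Go on pushing the tab, steadily and without slamming, until the tray is fully home and the catch has sprung up again to lock it there. Pick nothing up, do not touch the jars, leave them standing on the tray, leave everything else where it is, and finish with the hand clear.

Things in the scene. Friction and masses are not known exactly. Their poses are not given: they have to be found in the camera images.
- frame: Fixed low steel runner frame. Origin on the bench (z = 0) right under the catch pad's centre; x: the way the tray slides home, roughly away from the robot; y left; z up. Two runners 31 mm wide, x -50 to 320 mm, tops 26 mm high. Tray and runners lie right of the pad (y -14 to -326 mm). At the far end posts 240 mm tall carry a narrow wire shelf with boxes (x 226 to 326, y -275 to -65, top 236 mm).
- catch_top (a point): Centre of the top of the spring catch's thumb pad: a flat black pad, 44 mm along the frame's x by 26 mm along y, on a stem just left of the tray's left runner, near the frame's near end. Its top is 56 mm above the bench when up, 42 mm when fully down. It moves only vertically and does not travel with the tray. Left of it the bench is clear for 120 mm.
- catch (a joint): Pressed depth, m: 0 up, 0.014 fully down. Spring 6 N at the top, 11 N fully down. A steel dog on it, right of the pad, stands in a notch of the tray's side bar and locks the tray; beyond 0.010 the tray is free. Let go before the tray has moved 5 mm, it locks again; from there the bar runs over the dog and keeps it down (0.010) until a second notch lets it up at home.
- push_tab (a point): Point on the near (-x) face of the tray's upright steel push tab, 60 mm above the bench, in line with the pad's centre; moves with the tray. The tab is a plate across the slide: 6 mm thick, y -33 to +13 mm, 36 to 78 mm above the bench. Tray locked out: this face is 27 mm ahead (+x) of the pad's centre, so a fingertip holding the pad down can move along +x against the tab and push it.
- tray (a joint): How far the tray has slid home along the frame's +x, m: 0 locked pulled out (3 mm of play), 0.090 home (the catch springs up in its second notch between 0.087 and 0.092), 0.092 hard stop. It only slides and cannot be lifted. Sliding takes about 3 to 6 N.
- tray_mid (a point): Centre of the grey steel tray's inner floor, 26 mm above the bench, axes as the frame's; moves with the tray. The tray is 320 mm long (x) and 248 mm wide (y), its rim 56 mm above the bench.
- knob_jar: Glass jar, 84 mm across, 112 mm tall, glass lid with a knob; stands on the tray. Origin: centre of its underside.
- clamp_jar: Glass jar, 80 mm across, 108 mm tall, glass lid with a wire clamp; stands on the tray. Origin: centre of its underside.
- screw_jar: Small glass jar, 62 mm across, 99 mm tall, steel screw lid; stands on the tray. Origin: centre of its underside.
- mug: White mug, 80 mm across, 88 mm tall, handle on its +y side, on the bench to the left of the catch. Origin: centre of its underside.
- bench_jar: Glass clamp jar, 90 mm across, 128 mm tall, on the bench at the far left. Origin: centre of its underside.
- food_box_low: Clear food box with grey lid, 154 x 109 x 62 mm, on the bench at the left. Origin: centre of its underside.
- food_box_top: The same kind of food box, stacked on the other one. Origin: centre of its underside.
- grater: Steel box grater, 94 x 69 mm, 207 mm tall with its handle, on the bench at the right. Origin: centre of its underside.
- carton: Small cardboard carton 110 x 140 x 100 mm, on the bench at the right. Origin: centre of its underside.
- bowl: Small steel bowl, 120 mm across, 45 mm tall, on the bench at the right. Origin: centre of its underside.
There are look-alikes about, which are no part of the job. Leave any yellow look-alike of the knob_jar alone. Leave any red look-alike of the clamp_jar alone.

How it is judged (in metres and radians):
On the way, in this order (a step that is already met when the one before it is completed fails the run):
1. a finger presses the catch down clear of the bar while the tray is still out (value of joint catch above 0.0103 m and contact force between the fingers and catch above 2 N and value of joint tray below 0.0036 m), for 0.1 s.
2. the finger still holds the catch down as the tray slides past it (value of joint tray between 0.004 and 0.03 m and value of joint catch above 0.009 m and contact force between the fingers and catch above 1 N), for 0.02 s.
3. the tray is home and the catch has sprung up (value of joint tray above 0.086 m and value of joint catch below 0.003 m), for 0.2 s.
At the end, for the whole second after the job is handed in: The tray is home (joint over 0.086 m) and at rest, the catch is up again (under 0.003 m), the three jars stand upright (within 0.1 rad) on the tray, and the other things are within 30 mm of where they stood (all of step 3 and velocity of joint tray below 0.01 m/s and angle between each of knob_jar, clamp_jar, screw_jar's own z axis and vertical below 0.1 rad and x of knob_jar in the frame of tray_mid between -0.15 and 0.15 m and y of knob_jar in the frame of tray_mid between -0.115 and 0.115 m and z of each of knob_jar, clamp_jar, screw_jar in the frame of tray_mid below 0.01 m and linear speed of each of knob_jar, clamp_jar, screw_jar below 0.03 m/s and x of clamp_jar in the frame of tray_mid between -0.15 and 0.15 m and y of clamp_jar in the frame of tray_mid between -0.115 and 0.115 m and x of screw_jar in the frame of tray_mid between -0.15 and 0.15 m and y of screw_jar in the frame of tray_mid between -0.115 and 0.115 m and distance of each of mug, bench_jar, food_box_low, food_box_top, grater, carton, bowl from where it was at the start of the episode below 0.03 m); the robot touches nothing.
It fails at once if a jar on the tray is touched by the robot (contact force between any of the fingers, the arm and knob_jar above 1 N or contact force between any of the fingers, the arm and clamp_jar above 1 N or contact force between any of the fingers, the arm and screw_jar above 1 N).
It fails at once if a jar is tipped (angle between any of knob_jar, clamp_jar, screw_jar's own z axis and vertical above 0.3 rad).
It fails at once if a jar is lifted off the tray (z of any of knob_jar, clamp_jar, screw_jar in the frame of tray_mid above 0.02 m).
It fails at once if another thing on the bench is moved or lifted more than 30 mm (distance of any of mug, bench_jar, food_box_low, food_box_top, grater, carton, bowl from where it was at the start of the episode above 0.03 m).
It fails at once if the tray is slammed (faster than 0.3 m/s) (velocity of joint tray above 0.3 m/s).
It also fails if it takes over 38 s, if anything falls off the work surface, if the arm or the gripper's body presses on something with over 40 N, if the wrist force passes 120 N, or if a joint passes its speed limit or range.

## Working session

There is one attempt and no reset: what is moved stays moved. The work goes in short steps, Python scripts to look and compute and a tool call to move; the robot and the scene stay as the last step left them, time stands still between calls to the robot, and variables do not carry over. Pictures are saved under pics/ and viewed, and the job is handed in when it is done.

Besides the shell and the picture viewer there is one more tool, called after ">>>" as name(argument=value, ...), one argument or row to a line, values as JSON. apply_moves: Moves the arm, as the interface text tells. Its arguments: {"type":"object","properties":{"steps":{"type":"array","items":{"type":"array","items":{"type":"number"}}},"hand":{"type":"number"},"squeeze":{"type":"number"}},"required":["steps"]}

```bash
mkdir -p pics
python3 - <<'E'
from cell import ctrl, optics
import cv2,numpy as np
print(ctrl.observe(), ctrl.tip_reach)
for n in("scene","top"):
    f=optics.grab_frame(n); cv2.imwrite(f"pics/{n}0.png",f["img"][:,:,::-1]); np.savez(f"{n}0.npz",**f)
    print(n,f["fx"],f["fy"],f["cx"],f["cy"],f["camera_from_world"].round(4).tolist(),[k for k in f])
E
```

```text
{'t': 0.0, 'joint_pos': array([-1.44606577e+00,  3.59504598e-01,  1.51145521e+00, -1.03713359e-05,
        1.27251114e+00, -1.15105162e-01]), 'qvel': array([-0.00021917,  0.00132777, -0.0007527 ,  0.00053756, -0.00067719,
       -0.0002168 ]), 'tau': array([ 2.89602809e-03, -5.27618158e+01, -2.78621131e+01,  1.73336516e-04,
        1.33740285e-02, -6.11589670e-06]), 'position': array([ 142.43053232, -582.17981252,  255.44512827]), 'eef_rot': array([-9.39113687e-04,  9.92817845e-01,  1.19632121e-01, -9.47500603e-06]), 'ft_force': array([-0.69068608, -0.82281011,  0.14961397]), 'torque': array([-0.01282659, -0.00066854,  0.00428625]), 'gripper_width': 0.9985104188231573} 25.0
scene 431.3651905600448 431.3651905600448 279.7830008714858 208.1031025814905 [[-0.4153, 0.9097, -0.0024, 227.0597], [-0.564, -0.2555, 0.7853, 209.1107], [0.7137, 0.3275, 0.6191, -1971.9267], [0.0, 0.0, 0.0, 1.0]] ['img', 'z_map', 'fx', 'fy', 'cx', 'cy', 'camera_from_world']
top 490.01563529398067 490.01563529398067 275.5163097603433 214.31082526403725 [[0.023, -0.9997, -0.012, -1.8261], [0.9879, 0.0209, 0.1538, -488.9083], [-0.1534, -0.0154, 0.988, -1782.8149], [0.0, 0.0, 0.0, 1.0]] ['img', 'z_map', 'fx', 'fy', 'cx', 'cy', 'camera_from_world']
```

View pics/scene0.png

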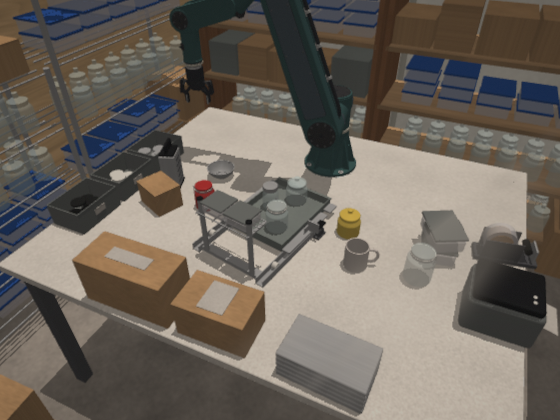

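View pics/top0.png

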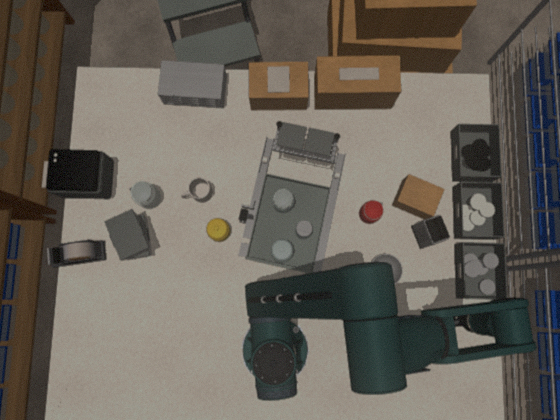

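The top view shows the tray at about (288,222), the catch and tab at about (246,214), and a yellow jar at (217,229) just left of the catch. Next I'll zoom in and convert these to world positions.

```bash
cat > h.py <<'E'
import numpy as np,cv2
def unproj(f,u,v,z=None):
    z=f["z_map"][v,u] if z is None else z
    pc=np.array([(u-f["cx"])/f["fx"]*z,-(v-f["cy"])/f["fy"]*z,-z,1.0])
    return (np.linalg.inv(f["camera_from_world"])@pc)[:3]
def cloud(f):
    v,u=np.mgrid[0:420,0:560]; z=f["z_map"]
    pc=np.stack([(u-f["cx"])/f["fx"]*z,-(v-f["cy"])/f["fy"]*z,-z,np.ones_like(z)],-1)
    return (pc@np.linalg.inv(f["camera_from_world"]).T)[...,:3]
def proj(f,p):
    c=(f["camera_from_world"]@np.r_[p,1]); return f["cx"]+f["fx"]*c[0]/-c[2], f["cy"]-f["fy"]*c[1]/-c[2]
E
python3 - <<'E'
import numpy as np,cv2
from h import *
t=dict(np.load("top0.npz"));s=dict(np.load("scene0.npz"))
a=cv2.resize(t["img"][110:290,190:370],(800,600)[:1]*2 if 0 else (600,600),interpolation=cv2.INTER_CUBIC)
cv2.imwrite("pics/topz.png",cv2.convertScaleAbs(a[:,:,::-1],alpha=1.6))
a=cv2.resize(s["img"][170:280,190:390],(800,440),interpolation=cv2.INTER_CUBIC)
cv2.imwrite("pics/scz.png",cv2.convertScaleAbs(a[:,:,::-1],alpha=1.6))
P=cloud(t)
np.set_printoptions(suppress=True,linewidth=220)
print("z"); print(P[202:226,234:262,2].round().astype(int))
E
```

```text
z
[[ -9   0  -1  10  -7 -13   5   0   9  -4   4   5  -8  -6  -3   8   2  44  30  62  44  36  37  35  38  58  31  28]
 [ -3  -3   0  -8   3   3   5  -3   0  -4  -8   6  -1  -1  -7   1  40  37  36  62  31  30  36  40  55  53  22  29]
 [  2   2  -1  -3  -3  -6  -2  74  -8  -4   7   9   4  -1  -4  -7  38  33  30  61  34  31  40  37  51  49  22  27]
 [ -6   0   3  -1   3   0 -10  86  72  78  79  78  79  -1   1  -3  25  37  56  51  33  40  36  32  49  45  35  21]
 [  2   8  -3  -6  -9   5   8  61  69  75  76  73  74  86  83  72  71  38  63  60  39  38  40  38  61  26  27  30]
 [ -3  -4   0  -3   3  -9   0  -2  44  49  59  63  74  68  75  72  90  82  82  71  39  43  30  35  53  24  25  29]
 [  3  -4   5   2  -1  -7   1  57  -2  -5  -5  36  40  43  51  56  70  75  75  64  39  41  35  58  56  18  26  31]
 [ 13   3   1   4  -1  -3  -5  50  52  57  53  59  57  -3  -1  34  41  43  46  48  39  36  33  60  36  26  24  24]
 [ 11   0  -8   0  -2   2  -6  57  55  55  54  60  54  57   1  37  36  37  48  40  40  48  41  63  33  27  30  24]
 [  8  -5   4  -2   0  -1  65  56  55  57  61  56  55  54   5  
[... 962 characters left out ...]
  29  21]
 [ -7   1  -3   1   3  -3   2  49  54  55  54  16  41  42  36  34  41  33  37  32  29  55  26  31  28  24  31  21]
 [  9  -3  -9  -7  -6  -3   9   7  10   7   2  -1  33  27  39  32  41  35  36  37  50  50  29  26  20  18  25  35]
 [  3  -7  -5  -1  -2   0  -1  11   3  11   5   4  31  51  30  34  39  39  37  35  54  44  29  19  23  25  23  25]
 [  3   1  -2   3  -7  -6  -4   2   6   1  -6   6  35  47  35  42  39  36  38  36  61  20  31  25  29  28  23  21]
 [ -4   5   0  11  -5  -2  -6  -1  -4   3  -6   9  45  37  35  40  46  42  33  38  55  21  21  21  27  19  25  22]
 [ 10  -6   0  -5  -3   3  -3   4  -2  -5   3  35  36  37  36  44  43  35  37  53  50  24  21  18  32  27  27  22]]
```

View pics/topz.png

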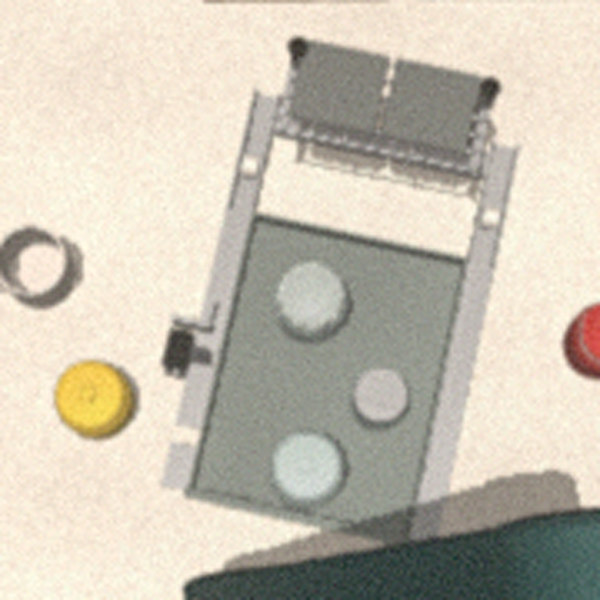

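View pics/scz.png

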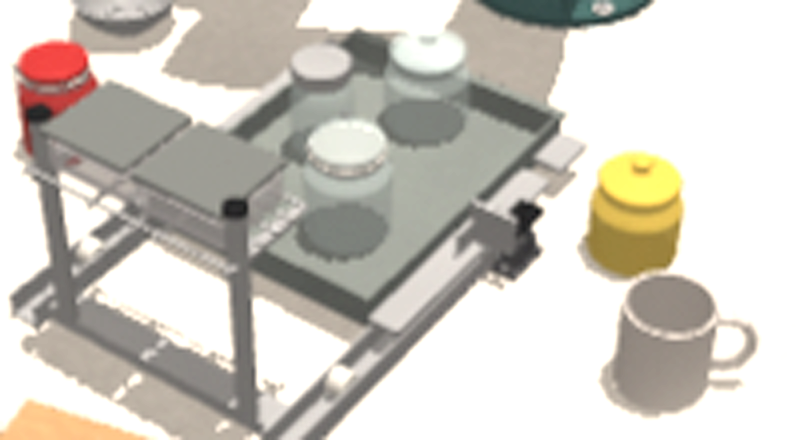

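Run:
```python
import numpy as np,cv2
from h import *
np.set_printoptions(suppress=True,linewidth=160,precision=1)
t=dict(np.load("top0.npz"));s=dict(np.load("scene0.npz"))
P=cloud(t)
# runner/tray edges by fixed-z pixel rays using topz zoom coords
def at(f,u,v,h):
    C=np.linalg.inv(f["camera_from_world"]);o=C[:3,3]
    d=C[:3,:3]@np.array([(u-f["cx"])/f["fx"],-(v-f["cy"])/f["fy"],-1.]);return o+d*(h-o[2])/d[2]
z=lambda x,y:(190+x*.3-.35,110+y*.3-.35)
for n,(x,y),h in [("trayNL",(190,492),56),("trayFL",(260,217),56),("trayFR",(464,262),56),("runNL out",(163,487),26),("runFL out",(257,92),26),("runFR out",(517,148),26),("pad",(179,352),56),("knob/left jar far",(312,297),138),("jar near",(308,465),134),("small",(381,394),125),("yellow",(93,396),110)]:
    print(n,at(t,*z(x,y),h))
for f,nm,(r0,r1,c0,c1) in ((t,"top",(200,224,234,262)),(s,"scene",(200,250,290,335))):
    Q=cloud(f)[r0:r1,c0:c1]; I=f["img"][r0:r1,c0:c1].max(-1)
    m=(Q[...,2]>66)&(Q[...,2]<85); print(nm,"tab",Q[m].mean(0),m.sum(),Q[m].min(0),Q[m].max(0))
    m=(Q[...,2]>47)&(Q[...,2]<66)&(I<70)
    n,l,st,c=cv2.connectedComponentsWithStats(m.astype(np.uint8))
    k=1+np.argmax(st[1:,4]); q=Q[l==k]; print(nm,"pad",q.mean(0),len(q),cv2.minAreaRect(q[:,:2].astype(np.float32)))
for nm,(r0,r1,c0,c1) in {"yellow":(215,245,202,233)}.items():
    Q=P[r0:r1,c0:c1]; m=Q[...,2]>60; q=Q[m]; print(nm,cv2.minEnclosingCircle(q[:,:2].astype(np.float32)),np.percentile(q[:,2],98))
```

```text
trayNL [326.  109.8  56. ]
trayFL [634.5  41.4  56. ]
trayFR [ 587.8 -186.6   56. ]
runNL out [332.9 142.1  26. ]
runFL out [788.9  49.6  26. ]
runFR out [ 728.3 -249.    26. ]
pad [480.  126.9  56. ]
knob/left jar far [529.3 -18.6 138. ]
jar near [351.8 -18.1 134. ]
small [429.2 -93.5 125. ]
yellow [422.4 212.7 110. ]
top tab [510.6 113.3  74.9] 24 [504.5  91.4  68.4] [518.7 135.4  82.7]
top pad [483.1 128.1  55.7] 70 ((483.0102233886719, 128.334228515625), (22.56806182861328, 42.00486373901367), 77.5069351196289)
scene tab [518.1 114.6  73.2] 42 [509.   90.7  66.1] [525.7 136.6  80.9]
scene pad [490.6 134.1  55.3] 44 ((495.1451416015625, 133.66310119628906), (58.371578216552734, 19.8179931640625), 3.6643574237823486)
yellow ((330.4831848144531, 114.31729125976562), 180.0937957763672) 111.62487881027114
```

```bash
cat >> h.py <<'E'
from scipy.spatial.transform import Rotation as R
def tool(s):
    q=s["eef_rot"]; return R.from_quat([q[1],q[2],q[3],q[0]])
PAD=np.array([482.7,128.8]); YAW=-0.205
EX=np.array([np.cos(YAW),np.sin(YAW)]);EY=np.array([-EX[1],EX[0]])
def tgt(fx,fy,tipz): return np.r_[PAD+fx*EX+fy*EY,tipz+25]
def delta(s,p):
    G=R.from_matrix(np.array([[EX[0],-EY[0],0],[EX[1],-EY[1],0],[0,0,-1.]]))
    r=tool(s); return r.inv().apply(p-s["position"]).round(2),(np.degrees((r.inv()*G).as_rotvec())).round(2)
def fr(s):
    d=s["position"][:2]-PAD; return [round(float(x),2) for x in (d@EX,d@EY,s["position"][2]-25)], [round(float(x),2) for x in (s["ft_force"][:2]@EX,s["ft_force"][:2]@EY,s["ft_force"][2])]
E
python3 - <<'E'
from cell import ctrl
from h import *
s=ctrl.observe(); print(delta(s,np.array([400,-350,300.])), delta(s,np.array([480,0,300.])),delta(s,tgt(5,0,150)))
E
```

```text
(array([ 305.38, -164.52,  -44.14]), array([-1.000e-01,  1.000e-02,  2.548e+01])) (array([ 466.22, -485.5 ,  -43.58]), array([-1.000e-01,  1.000e-02,  2.548e+01])) (array([ 503.92, -607.62,   81.63]), array([-1.000e-01,  1.000e-02,  2.548e+01]))
```

>>> apply_moves(
  steps=[
    [20,-10,-20,0,0,0],
    [40,-22,-15,0,0,0],
    [50,-27,-10,0,0,0],
    [50,-27,0,0,0,0],
    [50,-27,0,0,0,0],
    [50,-27,0,0,0,0],
    [45,-25,0,0,0,0],
    [0,0,0,0,0,0],
  ],
  hand=0,
  squeeze=60,
)

```text
t: 1.1
position: [402.1, -346.5, 302.4]
eef_rot: [-0.0, 0.993, 0.122, 0.001]
ft_force: [-0.4, -0.2, -0.2]
gripper_width: -0.004
```

Run:
```python
from cell import ctrl
from h import *
s=ctrl.observe(); print(s,delta(s,np.array([460,0,300.])),delta(s,tgt(5,0,200)))
```

```text
{'t': 1.1, 'joint_pos': array([-0.84248792,  0.21787211,  1.59543885,  0.00161463,  1.32765458,
        0.48287277]), 'qvel': array([-0.06381898,  0.00464892, -0.00120753, -0.03967209, -0.00714952,
       -0.03939071]), 'tau': array([ 1.76808167e+00, -4.40452945e+01, -2.87785327e+01,  4.87827044e-01,
        1.83042277e-03,  4.18089861e-01]), 'position': array([ 402.12068013, -346.53772755,  302.41051777]), 'eef_rot': array([-1.88280594e-04,  9.92503003e-01,  1.22217333e-01,  8.22766031e-04]), 'ft_force': array([-0.37874598, -0.22777648, -0.18031554]), 'torque': array([0.03349061, 0.01682185, 0.06474686]), 'gripper_width': -0.004180014108813576} (array([ 140.22, -322.14,    2.7 ]), array([-0.03, -0.09, 25.79])) (array([ 197.86, -439.4 ,   77.82]), array([-0.03, -0.09, 25.79]))
```

>>> apply_moves(
  steps=[
    [16,-36,0,0,0,0],
    [24,-54,0,0,0,0],
    [26,-57,0,0,0,0],
    [26,-57,0,0,0,0],
    [26,-57,0,0,0,0],
    [26,-57,0,0,0,0],
    [26,-57,0,0,0,0],
    [18,-40,0,0,0,0],
  ],
)

```text
t: 2.1
position: [483.4, 99.2, 302.3]
eef_rot: [-0.0, 0.993, 0.12, 0.001]
ft_force: [0.8, -1.0, 0.2]
gripper_width: -0.0
```

>>> apply_moves(
  steps=[
    [5,-10,0,0,0,0],
    [0,0,0,0,0,6],
    [0,0,0,0,0,8],
    [0,0,0,0,0,8],
    [0,0,0,0,0,3.8],
    [0,0,0,0,0,0],
    [0,0,0,0,0,0],
  ],
)

```text
t: 2.98
position: [485.9, 107.1, 301.6]
eef_rot: [0.0, 0.994, -0.105, 0.0]
ft_force: [0.9, 0.1, -0.0]
gripper_width: 0.0
```

Run:
```python
from cell import ctrl,optics
from h import *
s=ctrl.observe(); f=optics.grab_frame("wrist"); print(s["t"],s["position"],fr(s),delta(s,tgt(6,0,120)))
np.savez("w1.npz",**f,pos=s["position"],q=s["eef_rot"]); cv2.imwrite("pics/w1.png",f["img"][:,:,::-1]); print(f["tool_from_camera"].round(3).tolist(),f["fx"],f["cx"],f["cy"])
f=optics.grab_frame("top"); cv2.imwrite("pics/t1.png",f["img"][:,:,::-1])
```

```text
2.975 [485.90161325 107.12257309 301.58355194] ([7.55, -20.57, 276.58], [0.87, 0.27, -0.01]) (array([ -1.68, -20.59, 156.58]), array([ 0.01, -0.01, -0.29]))
[[0.001, 0.961, 0.277, 71.264], [1.0, -0.001, -0.0, -0.599], [-0.0, 0.277, -0.961, -118.337], [0.0, 0.0, 0.0, 1.0]] 344.2168972351955 279.5147197140662 205.77139855912074
```

View pics/w1.png

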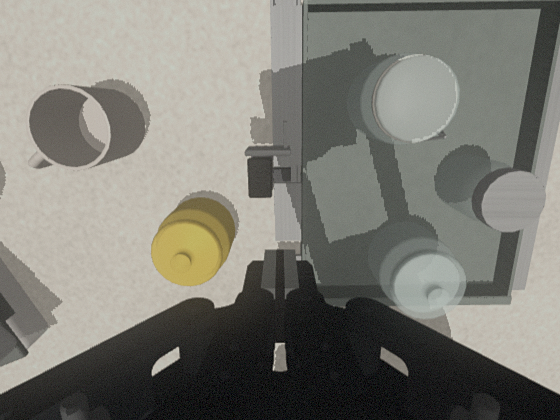

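The wrist view shows the black pad at cols 248–273, rows 157–197, the tab at rows 146–157, and the runner edges vertical, so the yaw is right. I'll measure the pad and tab from this view.

Run:
```python
from h import *
f=dict(np.load("w1.npz")); np.set_printoptions(suppress=True,precision=1)
r=R.from_quat(np.r_[f["q"][1:],f["q"][0]])
v,u=np.mgrid[0:420,0:560]
def wpt(u,v,z):
    pc=np.stack([(u-f["cx"])/f["fx"]*z,-(v-f["cy"])/f["fy"]*z,-z,np.ones_like(z)],-1)
    return r.apply((pc@f["tool_from_camera"].T)[...,:3].reshape(-1,3))+f["pos"]
def F(p): d=p[:,:2]-PAD; return np.c_[d@EX,d@EY,p[:,2]]
Q=F(wpt(u,v,f["z_map"])).reshape(420,560,3)
sub=Q[140:205,240:300]; I=f["img"][140:205,240:300].max(-1)
m=(sub[...,2]>68)&(sub[...,2]<85); q=sub[m];print("tab",q.mean(0),q.min(0),q.max(0))
m=(I<80)&(sub[...,2]>48)&(sub[...,2]<64)
n,l,st,c=cv2.connectedComponentsWithStats(m.astype(np.uint8));k=1+np.argmax(st[1:,4]);q=sub[l==k];print("pad",q.mean(0),len(q),np.percentile(q,[2,98],axis=0))
for nm,(a,b,c_,d) in {"yellow":(215,290,145,240),"jar1":(50,145,370,465),"jar2":(245,320,385,470)}.items():
    q=Q[a:b,c_:d].reshape(-1,3);q=q[q[:,2]>95];print(nm,q.mean(0) ,np.percentile(q,[2,98],axis=0))
```

```text
tab [35.7 -8.9 77.5] [ 32.3 -30.7  68. ] [38.5 14.  80.4]
pad [ 6.6  0.9 56.5] 917 [[-14.5 -10.9  53.8]
 [ 26.6  13.1  58.2]]
yellow [-59.7  72.  123.6] [[-78.6 -20.3  95.2]
 [ 78.8  87.4 419.9]]
jar1 [  84.5 -126.4  130.2] [[  50.9 -160.4   99.9]
 [ 117.   -98.7  135.8]]
jar2 [ -81.1 -157.3  128.9] [[-124.4 -199.3   96.4]
 [  20.3  -52.6  333. ]]
```

>>> apply_moves(
  steps=[
    [0,-10,0,0,0,0],
    [0,-11,20,0,0,0],
    [0,0,40,0,0,0],
    [0,0,40,0,0,0],
    [0,0,40,0,0,0],
    [0,0,30,0,0,0],
    [0,0,16,0,0,0],
    [0,0,0,0,0,0],
  ],
)

```text
t: 4.08
position: [489.5, 128.8, 114.2]
eef_rot: [0.0, 0.994, -0.105, -0.001]
ft_force: [0.6, -0.2, 0.6]
gripper_width: -0.004
```

Run:
```python
from cell import ctrl,optics
from h import *
s=ctrl.observe(); f=optics.grab_frame("wrist"); print(s["t"],fr(s),delta(s,tgt(8,0.5,60)))
np.savez("w2.npz",**f,pos=s["position"],q=s["eef_rot"]); cv2.imwrite("pics/w2.png",f["img"][:,:,::-1])
f=optics.grab_frame("scene"); cv2.imwrite("pics/s2.png",cv2.resize(f["img"][150:280,230:400],(785,600))[:,:,::-1])
```

```text
4.075 ([6.67, 1.42, 89.15], [0.66, -0.03, 0.64]) (array([ 1.42,  0.89, 29.15]), array([ 0.04,  0.16, -0.28]))
```

View pics/w2.png

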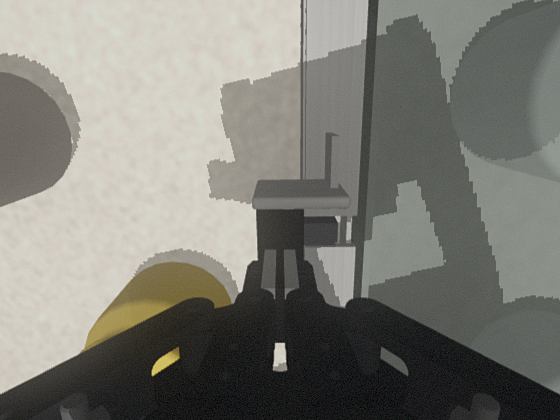

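View pics/s2.png

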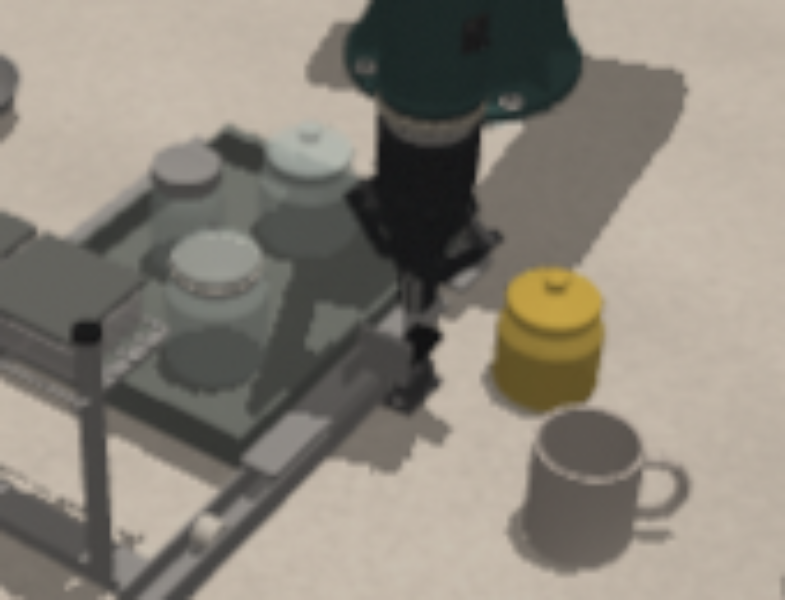

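Run:
```python
from h import *
f=dict(np.load("w2.npz")); np.set_printoptions(suppress=True,precision=1,linewidth=150)
r=R.from_quat(np.r_[f["q"][1:],f["q"][0]])
v,u=np.mgrid[0:420,0:560];z=f["z_map"]
pc=np.stack([(u-f["cx"])/f["fx"]*z,-(v-f["cy"])/f["fy"]*z,-z,np.ones_like(z)],-1)
p=r.apply((pc@f["tool_from_camera"].T)[...,:3].reshape(-1,3))+f["pos"]
d=p[:,:2]-PAD;Q=np.c_[d@EX,d@EY,p[:,2]].reshape(420,560,3)
for row in range(174,262,4): print(row,np.median(Q[row,262:300],axis=0))
for c in range(240,316,4): print(c,Q[225,c],Q[200,c], Q[252,c])
```

```text
174 [33.3  1.1  0.8]
178 [30.5  1.1  0.6]
182 [37.7  1.2 46.5]
186 [37.7  1.2 56.1]
190 [37.7  1.3 65.2]
194 [37.7  1.3 73.2]
198 [37.1  1.3 78.1]
202 [35.2  1.3 78.6]
206 [33.3  1.3 78.6]
210 [24.6  1.3 56.4]
214 [22.4  1.3 56.6]
218 [20.2  1.7 56.8]
222 [18.   1.3 56.9]
226 [15.9  1.3 57.3]
230 [13.4  1.3 56.8]
234 [11.2  1.7 57.2]
238 [ 8.7  1.3 56.6]
242 [ 6.3  1.3 56.5]
246 [ 4.3  1.3 57.3]
250 [18.4  1.4 95. ]
254 [18.5  1.4 99.5]
258 [ 18.3   1.7 103.1]
240 [-3.3 30.   1. ] [14.9 29.4  0.1] [-24.2  30.7   0.8]
244 [-3.3 27.1  1.3] [14.9 26.6  0.5] [-24.5  27.9   0.2]
248 [-3.3 24.3  1.3] [15.1 23.7  1. ] [-24.5  25.    0.2]
252 [-3.7 21.5  0.1] [36.3 14.5 78.6] [-24.2  22.    1. ]
256 [-3.9 18.7 -0.4] [36.2 12.7 78.5] [-24.5  19.1   0.2]
260 [16.4 12.4 57. ] [36.1 10.9 77.9] [-0.1 12.8 55.4]
264 [16.5 10.2 57.4] [36.2  9.  78.3] [18.2  8.5 96.8]
268 [16.2  8.1 56.6] [36.   7.1 77.8] [18.4  6.8 97.2]
272 [16.3  5.9 56.8] [36.   5.3 77.8] [18.5  5.  97.5]
276 [16.3  3.7 57. ] [36.2  3.4 78.4] [18.2  3.4 96.7]
280 [16.3  1.6 57. ] [36.3  1.6 79. ] [18.5  1.7 97.5]
284 [16.1 -0.6 56.4] [36.2 -0.3 78.4] [18.3 -0.  97.1]
288 [16.6 -2.7 57.8] [36.2 -2.1 78.5] [18.8 -1.7 98.1]
292 [16.7 -4.9 58.2] [36.  -4.  77.9] [17.9 -3.5 96.1]
296 [16.3 -7.1 57. ] [36.3 -5.8 78.9] [ 0.6 -7.2 57.1]
300 [15.9 -9.3 55.9] [35.9 -7.8 77.6] [-0.1 -9.5 55.7]
304 [ 10.7 -12.5  41.3] [36.3 -9.5 79. ] [-10.6 -13.5  31.9]
308 [ 10.7 -14.9  41.2] [ 36.2 -11.4  78.8] [ -8.7 -15.7  36.4]
312 [ 10.3 -17.4  40.1] [ 36.1 -13.3  78.3] [ -8.4 -18.1  37. ]
```

>>> apply_moves(
  steps=[
    [0,0,10,0,0,0],
    [0,0,13,0,0,0],
    [0,0,5,0,0,0],
    [0,0,2,0,0,0],
    [0,0,2,0,0,0],
    [0,0,2,0,0,0],
    [0,0,0,0,0,0],
  ],
)

```text
t: 5.05
position: [490.4, 128.4, 81.3]
eef_rot: [-0.0, 0.994, -0.105, 0.0]
ft_force: [-0.5, 0.2, -0.0]
gripper_width: -0.004
```

Run:
```python
from cell import ctrl
from h import *
s=ctrl.observe(); print(s["t"],fr(s))
```

```text
5.05 ([7.59, 1.2, 56.35], [-0.56, 0.1, -0.02])
```

>>> apply_moves(
  steps=[
    [0,0,2,0,0,0],
    [0,0,2,0,0,0],
    [0,0,0,0,0,0],
  ],
)

```text
t: 5.42
position: [490.5, 128.4, 77.7]
eef_rot: [-0.0, 0.994, -0.105, 0.0]
ft_force: [-1.7, 0.2, 5.9]
gripper_width: 0.001
```

>>> apply_moves(
  steps=[
    [0,0,2,0,0,0],
    [0,0,2,0,0,0],
    [0,0,0,0,0,0],
  ],
)

```text
t: 5.8
position: [490.6, 128.4, 73.9]
eef_rot: [-0.0, 0.994, -0.105, 0.0]
ft_force: [-2.4, 0.5, 7.3]
gripper_width: 0.0
```

>>> apply_moves(
  steps=[
    [0,0,1,0,0,0],
    [0,0,1,0,0,0],
    [0,0,0,0,0,0],
  ],
)

```text
t: 6.18
position: [490.6, 128.4, 72.0]
eef_rot: [-0.0, 0.994, -0.105, 0.0]
ft_force: [-1.4, -0.5, 8.2]
gripper_width: -0.001
```

>>> apply_moves(
  steps=[
    [0,0,1,0,0,0],
    [0,0,1,0,0,0],
    [0,0,1,0,0,0],
    [0,0,0,0,0,0],
  ],
)

```text
t: 6.68
position: [490.5, 128.4, 69.0]
eef_rot: [-0.0, 0.994, -0.105, 0.0]
ft_force: [-1.1, -0.9, 9.5]
gripper_width: 0.003
```

>>> apply_moves(
  steps=[
    [0,0,1,0,0,0],
    [0,0,0,0,0,0],
  ],
)

```text
t: 6.92
position: [490.6, 128.4, 68.1]
eef_rot: [-0.0, 0.994, -0.105, 0.0]
ft_force: [-2.1, -0.9, 10.0]
gripper_width: 0.003
```

>>> apply_moves(
  steps=[
    [0,0,1,0,0,0],
    [0,0,0,0,0,0],
  ],
)

```text
t: 7.18
position: [490.6, 128.4, 67.1]
eef_rot: [-0.0, 0.994, -0.105, 0.0]
ft_force: [-1.5, -1.3, 10.4]
gripper_width: 0.003
```

>>> apply_moves(
  steps=[
    [0,0,0.7,0,0,0],
    [0,0,0,0,0,0],
  ],
)

```text
t: 7.42
position: [490.6, 128.4, 67.0]
eef_rot: [-0.0, 0.994, -0.105, 0.0]
ft_force: [-4.1, -1.3, 15.8]
gripper_width: -0.001
```

>>> apply_moves(
  steps=[
    [2,0,0,0,0,0],
    [2,0,0,0,0,0],
    [2,0,0,0,0,0],
    [2,0,0,0,0,0],
    [2,0,0,0,0,0],
    [0,0,0,0,0,0],
  ],
)

```text
t: 8.18
position: [491.7, 127.9, 66.8]
eef_rot: [-0.0, 0.994, -0.106, -0.007]
ft_force: [-22.5, 10.0, 38.8]
gripper_width: 0.001
```

The tip reached the stop and is sticking by friction (Fx/Fz about 0.6). I'll take the preload off, ease up about 1 mm so only the spring presses, and then slide.

>>> apply_moves(
  steps=[
    [-3,0,0,0,0,0],
    [-3,0,0,0,0,0],
    [-2,0,0,0,0,0],
    [0,0,0,0,0,0],
  ],
)

```text
t: 8.68
position: [490.8, 128.4, 66.9]
eef_rot: [-0.0, 0.994, -0.105, -0.001]
ft_force: [-7.1, 1.8, 20.5]
gripper_width: -0.0
```

Run:
```python
from cell import ctrl
from h import *
s=ctrl.observe(); print(s["t"],fr(s))
```

```text
8.675 ([8.04, 1.23, 41.93], [-7.34, 0.3, 20.53])
```

>>> apply_moves(
  steps=[
    [0,0,-0.5,0,0,0],
    [0,0,-0.5,0,0,0],
    [0,0,0,0,0,0],
  ],
)

```text
t: 9.05
position: [490.7, 128.3, 67.1]
eef_rot: [-0.0, 0.994, -0.105, -0.001]
ft_force: [-4.7, 1.9, 9.5]
gripper_width: 0.004
```

>>> apply_moves(
  steps=[
    [1,0,0,0,0,0],
    [1,0,0,0,0,0],
    [0,0,0,0,0,0],
  ],
)

```text
t: 9.43
position: [490.9, 128.2, 67.0]
eef_rot: [-0.0, 0.994, -0.105, -0.003]
ft_force: [-8.3, 3.8, 15.1]
gripper_width: -0.0
```

>>> apply_moves(
  steps=[
    [0,0,-0.8,0,0,0],
    [1,0,0,0,0,0],
    [0,0,0,0,0,0],
  ],
)

```text
t: 9.8
position: [492.3, 127.8, 67.5]
eef_rot: [-0.0, 0.994, -0.105, -0.003]
ft_force: [-6.9, 3.3, 10.0]
gripper_width: -0.001
```

>>> apply_moves(
  steps=[
    [1,0,-0.3,0,0,0],
    [1,0,0,0,0,0],
    [0,0,0,0,0,0],
  ],
)

```text
t: 10.18
position: [494.2, 127.2, 67.8]
eef_rot: [0.0, 0.994, -0.105, -0.003]
ft_force: [-6.6, 1.5, 10.1]
gripper_width: -0.002
```

Run:
```python
from cell import ctrl
from h import *
s=ctrl.observe(); print(s["t"],fr(s))
```

```text
10.175 ([11.54, 0.77, 42.75], [-6.79, 0.13, 10.14])
```

>>> apply_moves(
  steps=[
    [1.5,0,0,0,0,0],
    [1.5,0,0,0,0,0],
    [1.5,0,0,0,0,0],
    [1.5,0,0,0,0,0],
    [0,0,0,0,0,0],
  ],
)

```text
t: 10.8
position: [500.1, 125.8, 67.7]
eef_rot: [0.0, 0.994, -0.105, -0.003]
ft_force: [-6.7, 1.3, 9.6]
gripper_width: -0.0
```

Run:
```python
from cell import ctrl
from h import *
s=ctrl.observe(); print(s["t"],fr(s))
```

```text
10.8 ([17.63, 0.63, 42.74], [-6.82, -0.09, 9.58])
```

>>> apply_moves(
  steps=[
    [1.5,0,0,0,0,0],
    [1.5,0,0,0,0,0],
    [1.5,0,0,0,0,0],
    [1.5,0,0,0,0,0],
    [1.5,0,0,0,0,0],
    [0,0,0,0,0,0],
  ],
)

```text
t: 11.55
position: [506.4, 124.4, 67.6]
eef_rot: [0.0, 0.994, -0.105, -0.004]
ft_force: [-9.6, 2.6, 10.4]
gripper_width: -0.002
```

Run:
```python
from cell import ctrl,optics
from h import *
s=ctrl.observe(); print(s["t"],fr(s))
f=optics.grab_frame("wrist");cv2.imwrite("pics/w3.png",f["img"][:,:,::-1])
```

```text
11.55 ([24.12, 0.56, 42.59], [-9.9, 0.6, 10.39])
```

View pics/w3.png

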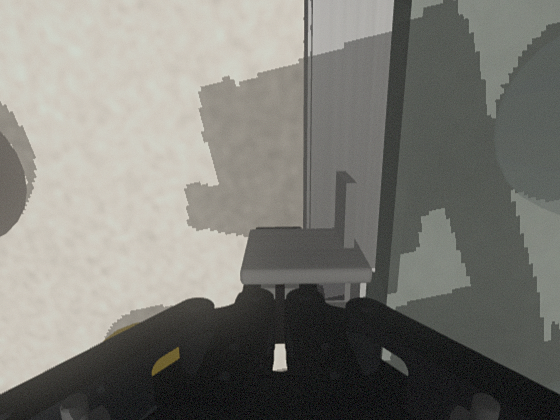

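The finger is now against the tab (near face at row 283) and still holds the pad. I'll continue pushing.

>>> apply_moves(
  steps=[
    [1.5,0,0,0,0,0],
    [1.5,0,0,0,0,0],
    [1.5,0,0,0,0,0],
    [1.5,0,0,0,0,0],
    [1.5,0,0,0,0,0],
    [0,0,0,0,0,0],
  ],
)

```text
t: 12.35
position: [513.9, 123.0, 67.6]
eef_rot: [0.0, 0.994, -0.105, -0.004]
ft_force: [-8.9, 3.0, 10.6]
gripper_width: 0.002
```

Run:
```python
from cell import ctrl,optics
from h import *
s=ctrl.observe(); print(s["t"],fr(s))
f=optics.grab_frame("wrist");cv2.imwrite("pics/w4.png",f["img"][:,:,::-1])
```

```text
12.35 ([31.7, 0.62, 42.56], [-9.29, 1.15, 10.61])
```

View pics/w4.png

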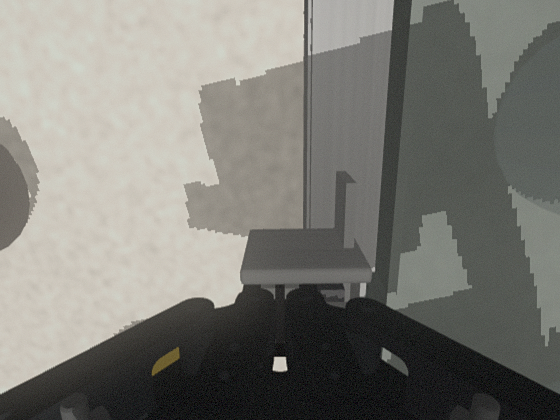

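>>> apply_moves(
  steps=[
    [2,0,0,0,0,0],
    [2,0,0,0,0,0],
    [2,0,0,0,0,0],
    [2,0,0,0,0,0],
    [2,0,0,0,0,0],
    [2,0,0,0,0,0],
    [0,0,0,0,0,0],
  ],
)

```text
t: 13.28
position: [526.8, 120.4, 67.4]
eef_rot: [0.0, 0.994, -0.105, -0.002]
ft_force: [-5.2, 2.6, 4.8]
gripper_width: 0.0
```

>>> apply_moves(
  steps=[
    [2,0,-0.5,0,0,0],
    [3,0,-0.5,0,0,0],
    [3,0,-0.5,0,0,0],
    [3,0,-0.5,0,0,0],
    [3,0,0,0,0,0],
    [3,0,0,0,0,0],
    [3,0,0,0,0,0],
    [0,0,0,0,0,0],
  ],
)

```text
t: 14.28
position: [545.0, 116.3, 68.0]
eef_rot: [0.0, 0.994, -0.105, -0.004]
ft_force: [-5.3, 2.3, -4.3]
gripper_width: -0.001
```

Run:
```python
from cell import ctrl,optics
from h import *
s=ctrl.observe(); print(s["t"],fr(s))
f=optics.grab_frame("wrist");cv2.imwrite("pics/w5.png",f["img"][:,:,::-1])
```

```text
14.275 ([63.53, 0.48, 42.99], [-5.62, 1.14, -4.27])
```

View pics/w5.png

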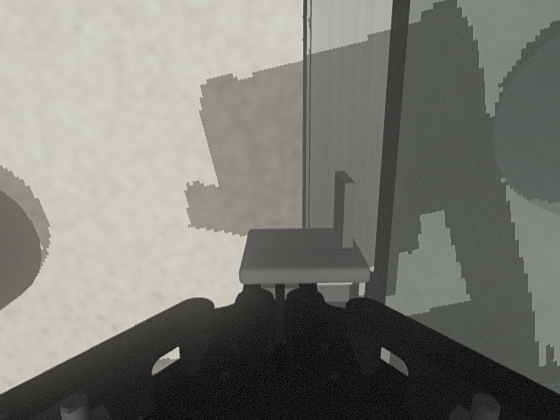

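>>> apply_moves(
  steps=[
    [4,0,0,0,0,0],
    [4,0,0,0,0,0],
    [4,0,0,0,0,0],
    [4,0,0,0,0,0],
    [4,0,0,0,0,0],
    [4,0,0,0,0,0],
    [4,0,0,0,0,0],
    [4,0,0,0,0,0],
  ],
)

```text
t: 15.32
position: [576.0, 110.1, 68.0]
eef_rot: [-0.0, 0.994, -0.105, -0.004]
ft_force: [-7.7, 5.3, -1.8]
gripper_width: -0.001
```

>>> apply_moves(
  steps=[
    [3,0,0,0,0,0],
    [2,0,0,0,0,0],
    [2,0,0,0,0,0],
    [1,0,0,0,0,0],
    [0,0,0,0,0,0],
  ],
)

```text
t: 15.95
position: [584.2, 108.5, 68.0]
eef_rot: [-0.0, 0.994, -0.105, -0.004]
ft_force: [-5.9, 4.6, -2.8]
gripper_width: 0.003
```

Run:
```python
from cell import ctrl,optics
from h import *
s=ctrl.observe(); print(s["t"],fr(s))
```

```text
15.95 ([103.46, 0.79, 43.03], [-6.7, 3.35, -2.82])
```

>>> apply_moves(
  steps=[
    [1,0,0,0,0,0],
    [1,0,0,0,0,0],
    [1,0,0,0,0,0],
    [1,0,0,0,0,0],
    [1,0,0,0,0,0],
    [0,0,0,0,0,0],
  ],
)

```text
t: 16.7
position: [592.3, 106.4, 69.3]
eef_rot: [0.0, 0.994, -0.105, -0.001]
ft_force: [-2.8, 1.6, -2.2]
gripper_width: -0.004
```

>>> apply_moves(
  steps=[
    [0.7,0,0,0,0,0],
    [0.7,0,0,0,0,0],
    [0,0,0,0,0,0],
  ],
)

```text
t: 17.08
position: [592.3, 106.4, 69.3]
eef_rot: [-0.0, 0.994, -0.105, -0.002]
ft_force: [-6.5, 2.5, -1.0]
gripper_width: -0.004
```

Run:
```python
from cell import ctrl,optics
from h import *
s=ctrl.observe(); print(s["t"],fr(s))
for n in("top","scene"):
    f=optics.grab_frame(n);np.savez(n+"5.npz",**f)
    c=f["img"][190:240,220:270] if n=="top" else f["img"][190:260,280:350]
    cv2.imwrite(f"pics/{n}5.png",cv2.resize(c,(500,500))[:,:,::-1])
```

```text
17.075 ([111.88, 0.36, 44.28], [-6.9, 1.13, -0.99])
```

View pics/scene5.png

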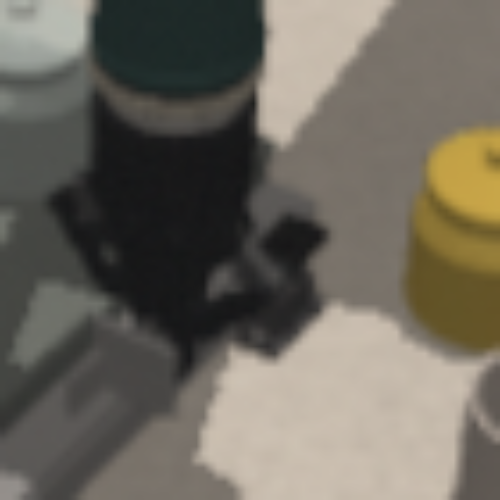

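The tip has stopped at tray ≈ 91 mm and the force is rising. The scene view shows the pad at about (295,240) in the crop. I'll check its height by depth against the first frame.

Run:
```python
from h import *
for n in ("scene0","scene5","top0","top5"):
    f=dict(np.load(n+".npz")); Q=cloud(f)
    d=Q[...,:2]-(PAD+5.3*EX+1.3*EY if 'scene' in n else PAD); x=d@EX;y=d@EY
    m=(abs(x)<14)&(abs(y)<8)&(Q[...,2]>30)&(Q[...,2]<75)&(f["img"].max(-1)<80)
    print(n,m.sum(),np.median(Q[m][:,2]) if m.any() else None)
```

```text
scene0 21 54.9469027810361
scene5 27 56.02485399612863
top0 34 56.708308053163364
top5 0 None
```

The pad is back at 56 mm, so the catch is up. Now I'll back off the tab and retract upward.

>>> apply_moves(
  steps=[
    [-3,0,0,0,0,0],
    [-6,0,0,0,0,0],
    [-6,0,0,0,0,0],
    [0,0,-10,0,0,0],
    [0,0,-25,0,0,0],
    [0,0,-45,0,0,0],
    [0,0,-50,0,0,0],
    [0,0,-50,0,0,0],
  ],
)

```text
t: 18.18
position: [579.9, 109.3, 252.3]
eef_rot: [-0.0, 0.994, -0.105, 0.001]
ft_force: [1.2, 0.3, -0.4]
gripper_width: -0.001
```

>>> apply_moves(
  steps=[
    [-20,0,-50,0,0,0],
    [-40,0,-30,0,0,0],
    [-50,0,0,0,0,0],
    [-30,0,0,0,0,0],
    [0,0,0,0,0,0],
    [0,0,0,0,0,0],
  ],
)

```text
t: 18.92
position: [443.7, 138.5, 330.6]
eef_rot: [-0.0, 0.994, -0.105, 0.001]
ft_force: [-0.3, 0.1, 1.2]
gripper_width: -0.001
```

Run:
```python
from cell import ctrl,optics
from h import *
s=ctrl.observe(); print(s["t"],fr(s))
f=optics.grab_frame("wrist");cv2.imwrite("pics/w6.png",f["img"][:,:,::-1])
np.set_printoptions(suppress=True,precision=1)
r=tool(s);v,u=np.mgrid[0:420,0:560];z=f["z_map"]
pc=np.stack([(u-f["cx"])/f["fx"]*z,-(v-f["cy"])/f["fy"]*z,-z,np.ones_like(z)],-1)
p=r.apply((pc@f["tool_from_camera"].T)[...,:3].reshape(-1,3))+s["position"]
d=p[:,:2]-PAD;Q=np.c_[d@EX,d@EY,p[:,2]]
m=(abs(Q[:,0]-5)<15)&(abs(Q[:,1]-1)<8);print("pad z",m.sum(),np.median(Q[m],axis=0) if m.any() else 0)
m=(Q[:,2]>72)&(Q[:,2]<85)&(Q[:,0]>90)&(Q[:,0]<150)&(abs(Q[:,1])<11);print("tab",m.sum(),np.median(Q[m],axis=0),np.percentile(Q[m][:,0],[2,98]))
f=optics.grab_frame("scene");cv2.imwrite("pics/s6.png",f["img"][:,:,::-1])
```

```text
18.925 ([-40.15, 1.58, 305.59], [-0.34, 0.04, 1.21])
pad z 377 [ 5.4  0.5 56.8]
tab 198 [126.    0.1  78.6] [123.9 129.6]
```

View pics/w6.png

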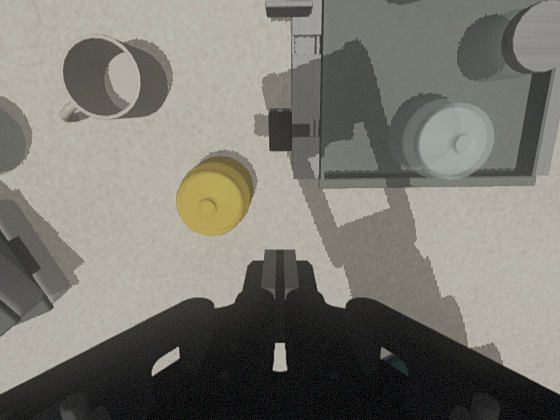

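View pics/s6.png

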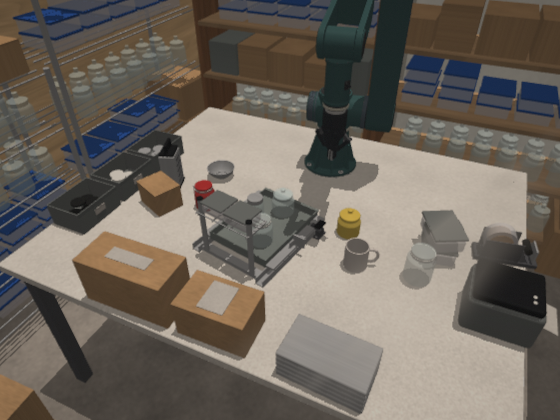

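The tab has moved about 90 mm, the pad is up at 56.8 mm, the jars are standing and the hand is clear.

```bash
python3 -c "
from cell import ctrl
print(ctrl.job_done())"
```

```text
the job is handed in; nothing more can be done
None
```

The tray is home and locked, and I handed the job in at about 19 s. With the gripper shut, I pressed the catch to its stop and slid the fingertip along the pad to the tab. I held the catch down past the point where the bar takes over, then pushed the tab slowly until the tray stopped.

**Last checks, from the wrist camera:**
- The tab had moved about 90.7 mm.
- The catch pad was back up at 56.8 mm, level with its starting height.
- The three jars looked upright on the tray in the camera views, and the other things looked unmoved. I judged both by eye and did not measure them.
- The hand was clear, well above the tray, with no contact force.

**What went wrong or disagreed:**
- **First slide:** my first try at sliding along the pad stuck by friction at the catch's stop, reaching about 39 N up and 25 N sideways at the wrist. I backed off, eased up by about 1 to 2 mm, and it then slid.
- **Pad position:** the top camera placed the pad about 5 mm nearer along the slide than the wrist camera did. I used the wrist camera's reading, and the point where the finger met the tab fitted it.

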